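# Lower the ratchet hold-down onto the carrier pack

### The arm

A 6-joint arm with a two-finger parallel gripper is mounted at the origin on a cart in front of the work surface, level with it; the furniture and walls round the work are solid. World frame = base frame: x ahead of the robot, y to its left, z up, the work surface at z = 0. Lengths are in mm, angles in rad, forces in N, time in s.
With the tool pointing down it reaches from about 350 to 800 mm from the base axis. Payload 7.3 kg.
Tool frame: the origin (TCP) lies on the centre line of the jaws, within the pads' length; the fingertips stand 22 mm ahead of it and the grasp point (between the pads) lies 3 mm ahead of it; z points along the fingers, x is the direction in which the jaws open and shut, and the axes are right-handed (so a half turn about z gives the same grasp; the last joint's range is limited). The gripper opens to 85 mm and grips with 20 to 120 N. Pads are 22 mm wide; open, the fingers measure 114 mm over their backs; the gripper's body (76 mm by 85 mm) begins 54 mm behind the grasp point. The pads swing forward as they close: fully open they stand 13 mm farther back than shut.
Start: joints at [-1.334, 0.342, 1.524, -0, 1.275, -0.146], TCP at [196.12, -487.01, 253.322] pointing down, gripper open.
Joint ranges: [-2.53, 2.53], [-0.77, 2.02], [0.04, 2.7], [-1, 4.14], [0.28, 2.66], [-3.11, 3.11]. Speed limits (rad/s): [2.57, 2.57, 3.14, 3.14, 3.14, 3.14].

### API

Orientations are given as a 3x3 rotation matrix whose columns are the frame's x, y, z axes.
In Python, from workcell import env gives the robot as it stands. The module is installed in compiled form; this text tells all that it offers.
- The arm moves only by the tool play_rows, never from a script. Its argument "plan" is a list of rows, each an object of numbers: "tx", "ty", "tz": the shift along the tool's x, y, z in mm; "turn": the turn about the tool's z in units of 6 degrees (1.0 is 6 degrees); "claw": the opening, from -1 (shut) to 1 (fully open). In form: [{"tx": .., "ty": .., "tz": .., "turn": .., "claw": ..}, ...]. A call has 1 to 20 rows; each row shifts and turns the commanded pose from where the row before left it, along the tool's axes as they then stand; what a row does not reach is not made up. A row lasts 1/12 s, in which the tool goes at most 41.7 mm and 7.16 degrees, less where a joint would pass 70% of its speed; a pose out of reach is approached as far as the arm can. A call with a gripper value outside its range is refused whole. The fingers move at their own pace and stop on an object; "newtons" is the grip in N (left out, the last holds). Time passes only in rows, so rows that do not move let the fingers close. It gives the time, the measured TCP pose, the force and the opening at its end, in the units of the state.
- env.get_obs(): the state, without advancing time (a new reading comes with each control period).
- env.read_camera(name): name is "side" or "top"; returns (picture, depth): 384x512x3 uint8, blue, green, red; 384x512 float32, mm along the optical axis (not along the pixel's ray), 0 where there is no reading.
- env.calibration(name): a dict with "fovy" (degrees; the focal length in pixels is half the picture's height over the tangent of half this angle, whatever the lens; pixels are square), "cx", "cy" (the principal point, pixels), "rvec" (rotation vector, rad) and "tvec" (3), from world to camera coordinates, as OpenCV has them. Camera axes: x right, y down, z forward; pixel columns grow to the right and rows downward; lengths in mm; the calibration is good to about 2 mm. A picture is of the moment at which its call begins. calibration takes no time and is no camera call.
- env.sign_off(): hands the job in, once; it reports no verdict.
The state is a dict: "clock": time; "q": joint angles; "qvel": joint speeds; "effort": joint torques, N m; "eef_pos": TCP position; "tcp_rot": TCP orientation; "contact_force": force on the tool from outside, world axes, zero at the start; "moment": the same for the moment, N m; "grip_width": opening from 0.0 (shut) to 1.0 (fully open).
Only numpy, scipy, OpenCV 4.12 (cv2) and the standard library are available. Lean on these libraries where they do the work, as an engineer would, in place of code of your own. Each camera call takes 0.05 s, during which the arm holds its last target. There are 200 camera calls.

### The job

The hold-down arm of the bench clamp is propped up by its ratchet. Press the pawl's thumb tail down to its stop so that the pawl swings clear of the teeth, then push the arm down past the teeth until its rubber foot rests on the carrier pack, and leave it there with the pawl still free. Only press and push: do not touch, lift or shift the pack, and leave the other things on the bench where they are.

Things in the scene. Friction and masses are not known exactly. Their poses are not given: they have to be found in the camera images.
- clamp_base: Aluminium base bar of the clamp, fixed to the bench, 345 x 84 x 10 mm. Origin on the bench under the arm's pivot pin; its -x axis points horizontally from the pivot to the side where the arm and the pack are, its +x axis to the pawl, y lies along the pivot pins, z up. The bar reaches from x = -205 to +140 mm. Its turn on the bench differs from run to run.
- hold_arm: Steel hold-down arm, 16 mm wide, 14 mm thick, with the toothed ratchet sector (radius 58 mm) at its root. Origin on its hinge axis, 100 mm above the bench between two dark steel cheeks (42 mm apart, up to 116 mm high). The hinge runs along the base's y; the arm lies along its own -x axis.
- hold_hinge (a joint): Angle of the hold-down arm, rad. 0 = raised 0.85 rad (49 degrees) above level; it grows as the arm is pushed down; 0.85 = level, where the foot meets the pack. It starts between 0 and 0.08. While the pawl is engaged the teeth stop it at about 0.10. It stays where it is left (stiff hinge: pushing at the plate takes about 2 N; nothing lifts it back).
- push_plate (a point): Centre of the upper face of the ribbed black plate at the free end of the steel arm, 34 mm along the arm, 44 mm across, 8 mm thick. It lies 210 mm from the pivot along the arm and 9 mm above the arm's centre line, about 0.26 m above the bench with the arm raised and 0.109 m with the arm down; its x axis runs along the arm towards the pivot, z out of the upper face.
- foot (a point): Round rubber foot, 22 mm in diameter, under the arm 125 mm from the pivot. This point is the centre of its lower face, 40 mm below the arm's centre line.
- pawl (a joint): Angle of the pawl, rad. 0 = hooked into the arm's teeth; grows as the thumb tail is pressed down; teeth are cleared above about 0.2; stop at 0.36. It has no return spring and stays where it is left (stiff pivot, about 3 N at the tail).
- pawl_tail (a point): Centre of the upper face of the pawl's ribbed black thumb tail, 28 mm (along the base's x) x 30 mm, 78 mm above the bench with the pawl hooked in, 130 mm from the arm's pivot on the side away from the arm. Pressing it to the stop lowers it by about 22 mm. The pawl's own pin lies 62 mm nearer the arm's pivot, 63 mm above the bench.
- carrier_pack: Loose pack of black plastic carriers, 52 x 123 x 50 mm, lying in the low nest of the clamp under the arm, long side along the arm. Origin at the centre of its underside, 10 mm above the bench; top 60 mm above the bench.
- flux_bottle: Dropper bottle with a pointed cap, 38 mm in diameter, 109 mm high, standing loose. Origin under its centre. Leave alone.
- paste_jar: Squat jar with a black lid, 61 mm in diameter, 53 mm high, standing loose. Origin under its centre. Leave alone.
- screwdriver: Screwdriver, 191 mm long, 30 mm thick, lying loose. Origin under its centre. Leave alone.
- ipa_pump: Pump dispenser bottle, 66 mm in diameter, 128 mm high, standing loose. Origin under its centre. Leave alone.
Things that resemble listed ones, but are neither listed nor needed, are in the scene too. Leave any purple look-alike of the carrier_pack alone.

How it is judged:
By the outcome, as a careful person would: the job done as asked, in the order asked, and still so for the second after the job is handed in, with the robot touching nothing.
It also fails if it takes over 46 s, if anything falls off the work surface, if the arm or the gripper's body presses on something with over 40 N, if the wrist force passes 120 N, or if a joint passes its speed limit or range.

## Working session

There is one attempt and no reset: what is moved stays moved. The work goes in short steps, Python scripts to look and compute and a tool call to move; the robot and the scene stay as the last step left them, time stands still between calls to the robot, and variables do not carry over. Pictures are saved under pics/ and viewed, about 8 in all and at most 12, crops included, and the job is handed in when it is done.

Besides the shell and the picture viewer there is one more tool, called after "Request:" as name([rows], argument=value, ...), one row to a line, values as JSON. play_rows: Moves the arm, as the interface text tells. Its arguments: {"type":"object","properties":{"plan":{"type":"array","items":{"type":"object","properties":{"tx":{"type":"number"},"ty":{"type":"number"},"tz":{"type":"number"},"turn":{"type":"number"},"claw":{"type":"number"}}}},"newtons":{"type":"number"}},"required":["plan"]}

```bash
mkdir -p pics; cat > h.py <<'E'
import numpy as np, cv2
from workcell import env
def cam(n):
    c=env.calibration(n); f=192/np.tan(np.radians(c["fovy"])/2)
    R=cv2.Rodrigues(np.array(c["rvec"],float))[0]; return f,c["cx"],c["cy"],R,np.array(c["tvec"],float).ravel()
def cloud(n,d):
    f,cx,cy,R,t=cam(n); v,u=np.mgrid[:384,:512]
    P=np.stack([(u-cx)/f*d,(v-cy)/f*d,d],-1); return (P-t)@R
def proj(n,p):
    f,cx,cy,R,t=cam(n); q=R@np.array(p,float)+t; return q[0]/q[2]*f+cx,q[1]/q[2]*f+cy
def ray(n,u,v,z):
    f,cx,cy,R,t=cam(n); o=-R.T@t; d=R.T@np.array([(u-cx)/f,(v-cy)/f,1]); return o+d*(z-o[2])/d[2]
E
python3 - <<'E'
from h import *
for n in("side","top"):
    p,d=env.read_camera(n); cv2.imwrite(f"pics/{n}0.png",p); np.savez(f"{n}0.npz",p=p,d=d,P=cloud(n,d))
    f,cx,cy,R,t=cam(n); print(n,-R.T@t,R[2],(d>0).mean())
o=env.get_obs(); print(o["eef_pos"],o["tcp_rot"],o["contact_force"],o["clock"])
E
```

```text
side [ 492.0643056  1008.42231636  841.21080976] [-0.02177611 -0.81700839 -0.57621445] 0.9955190022786459
top [ 264.99638184   99.95191962 1595.65627743] [ 0.14954308 -0.01705858 -0.98860805] 0.9961954752604166
[ 196.03585658 -486.67072439  252.71635897] [[ 3.73465410e-01 -9.27644051e-01 -3.20527508e-04]
 [-9.27643141e-01 -3.73465497e-01  1.31370068e-03]
 [-1.33835259e-03 -1.93286619e-04 -9.99999086e-01]] [-0.37640855  0.71451117 -0.0116967 ] 0.1
```

View pics/side0.png

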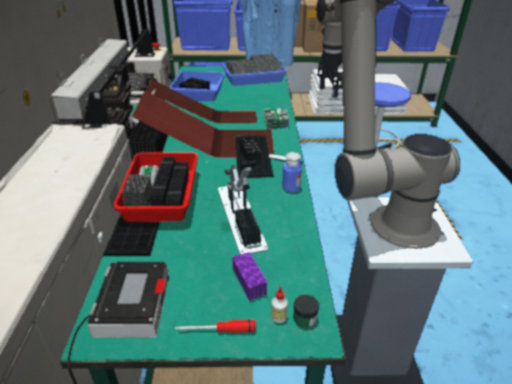

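View pics/top0.png

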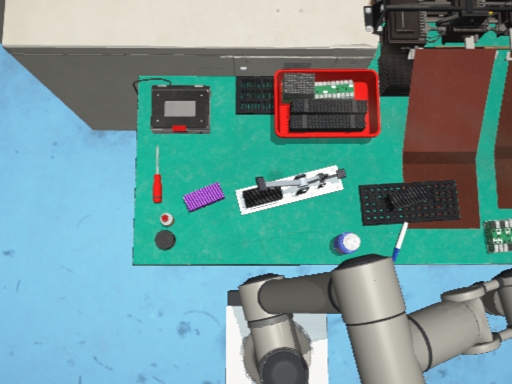

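```bash
python3 - <<'E'
from h import *
z=np.load("top0.npz"); p=z["p"];P=z["P"]
hsv=cv2.cvtColor(p,cv2.COLOR_BGR2HSV)
m=np.zeros((384,512),bool); m[150:225,225:355]=1
w=m&(hsv[...,1]<40)&(hsv[...,2]>190)&(P[...,2]<25)
# whole clamp footprint: white or anything at z>6 non green
ys,xs=np.where(w); pts=np.array([ray("top",u,v,10)[:2] for u,v in zip(xs,ys)],np.float32)
r=cv2.minAreaRect(pts); print("bar",r,cv2.boxPoints(r),len(pts))
c=np.array(r[0]); bx=cv2.boxPoints(r); e=[bx[1]-bx[0],bx[2]-bx[1]]; a=max(e,key=np.linalg.norm); a/=np.linalg.norm(a)
if a[0]>0: a=-a   # candidate +x toward image right
print("axis",a)
dark=m&(hsv[...,2]<90)
for lo,hi in((40,70),(70,95),(95,150),(150,230),(230,300)):
    k=dark&(P[...,2]>lo)&(P[...,2]<hi); 
    if k.any(): q=P[k]; print(lo,k.sum(),q.mean(0),q.min(0),q.max(0))
np.set_printoptions(suppress=True,precision=0)
print(P[160:215:6,235:355:10,2])
c1=cv2.resize(p[150:222,225:355],None,fx=6,fy=6,interpolation=cv2.INTER_CUBIC);cv2.imwrite("pics/t1.png",c1)
for (u,v) in((342,174),(262,183)): print(P[v,u])
E
```

```text
bar ((521.5408935546875, -46.069122314453125), (82.9310302734375, 344.3631286621094), 14.29157543182373) [[ 438.8545   110.54774]
 [ 523.8628  -223.15805]
 [ 604.2273  -202.68597]
 [ 519.219    131.0198 ]] 1264
axis [-0.24685657  0.969052  ]
40 505 [493.38118623  43.46842002  57.95271492] [ 460.62208452 -146.06745881   40.3317219 ] [548.56472194 104.52944694  69.04716375]
70 49 [ 546.55676307 -147.67476185   80.46259574] [ 502.7752341  -216.06365091   70.1378975 ] [577.12572451 -58.86571476  94.62573639]
95 43 [ 535.47776732 -100.64586805  113.38438181] [ 501.98625688 -152.39159631   95.11485289] [550.40123221 -57.0225646  139.91751747]
150 14 [496.16089079  27.43920949 178.94756213] [ 4.93006238e+02 -1.70380372e-01  1.68700468e+02] [502.16392242  34.00399519 223.2452462 ]
230 96 [493.47802578  56.33775109 265.54717968] [472.07823823  40.23493475 249.57278314] [516.58833995  68.47034628 279.02035921]
[[   4.    5.    1.    4.   -2.   -2.   -0.    1.    2.   -2.    1.   -0.]
 [   3.   -6.    5.    4.   -3.    0.   -1.    6.   -6.    0.   14.    1.]
 [  -2.   -1.    2.    2.    2.    1.   -4.   -0.    9.    5.    7.    2.]
 [  -5.   -2.  272.    5. 1596.    7.   95.  114.  133.   88.    3.   -1.]
 [  -0.   -4. 1596.  247.  213.  179.  141.  113.   15.   60.    8.    5.]
 [  -2.   57.   52.  257.   59.    8.    7.  107.    8.   10.    6.    7.]
 [   3.   64.   55.   61.   60.    5.    6.    9.    1.   -1.   -3.   -3.]
 [  -0.   64.   62.   37.   17.    6.    8.    0.  -12.   -3.   -8.   -2.]
 [   2.   11.    5.   10.   -4.   -7.   -2.    1.   -2.   -2.   -1.    1.]
 [  -1.    5.   -8.    1.   -4.    2.    1.   -4.    3.    1.    4.   -0.]]
[ 560. -207.   79.]
[500.  51. 256.]
```

View pics/t1.png

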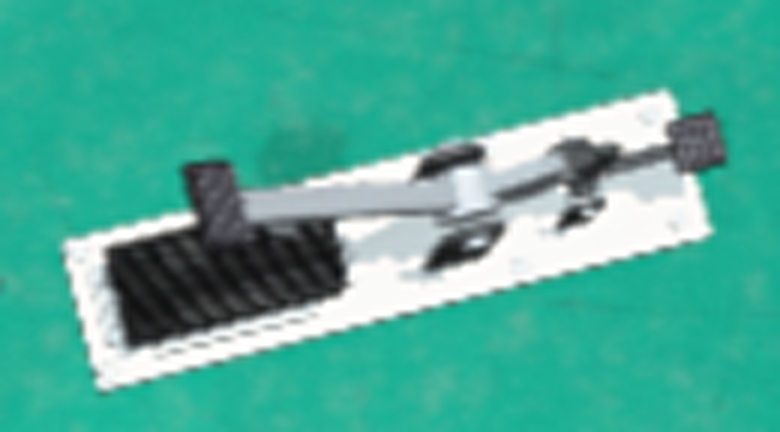

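The top crop shows the white bar with the pack at crop (225,280), push plate at (215,200) and pawl tail at (697,140). The bar fit is 344 x 83 mm, which matches the given size. The pivot comes out at about (530,-78), with base +x = (0.247,-0.969). The tail should then be at (562,-204,78), and depth gives (560,-207,79).

I'll move above the tail with the jaws shut.

Request:
play_rows([
  {"tx":-8.8,"ty":-31.8,"claw":-1},
  {"tx":-8.8,"ty":-31.8,"claw":-1},
  {"tx":-8.8,"ty":-31.8,"claw":-1},
  {"tx":-8.8,"ty":-31.8,"claw":-1},
  {"tx":-8.8,"ty":-31.8,"claw":-1},
  {"tx":-8.8,"ty":-31.8,"claw":-1},
  {"tx":-8.8,"ty":-31.8,"claw":-1},
  {"tx":-8.8,"ty":-31.8,"claw":-1},
  {"tx":-8.8,"ty":-31.8,"claw":-1},
  {"tx":-8.8,"ty":-31.8,"claw":-1},
  {"tx":-8.8,"ty":-31.8,"claw":-1},
  {"tx":-8.8,"ty":-31.8,"claw":-1},
  {"tx":-8.8,"ty":-31.8,"claw":-1},
  {"tx":-8.8,"ty":-31.8,"claw":-1},
  {"turn":-1.1,"claw":-1},
  {"turn":-1.1,"claw":-1},
  {"turn":-1.1,"claw":-1},
  {"turn":-1.1,"claw":-1},
  {"turn":-1.1,"claw":-1},
  {"turn":-1.1,"claw":-1},
])

```text
invalid input at $.plan[0]: expected keys tx, ty, tz, turn, claw
```

Request:
play_rows([
  {"turn":-1.1,"tz":8,"claw":-1},
  {"turn":-1.1,"tz":10,"claw":-1},
  {"turn":-1.1,"tz":10,"claw":-1},
  {"turn":-1.1,"tz":10,"claw":-1},
  {"turn":-1.1,"tz":10,"claw":-1},
  {"turn":-1.1,"tz":10,"claw":-1},
  {"turn":-0.53,"tz":10,"claw":-1},
  {"claw":-1,"tz":10},
  {"claw":-1,"tz":10},
  {"claw":-1},
  {"claw":-1},
])

```text
invalid input at $.plan[0]: expected keys tx, ty, tz, turn, claw
```

```bash
python3 - <<'E'
from h import *
o=env.get_obs(); print(o["eef_pos"],o["tcp_rot"],o["contact_force"],o["clock"],o["grip_width"],o["q"])
ims=[]
for n in("side","top"):
    p,d=env.read_camera(n); np.savez(f"{n}1.npz",p=p,d=d)
    u,v=map(int,proj(n,(545,-120,100))); c=p[max(v-60,0):v+60,u-60:u+60]; ims.append(cv2.resize(c,(400,400),interpolation=cv2.INTER_CUBIC)); print(n,u,v)
cv2.imwrite("pics/s1.png",np.hstack(ims))
E
```

```text
[ 196.03585658 -486.67072439  252.71635897] [[ 3.73465410e-01 -9.27644051e-01 -3.20527508e-04]
 [-9.27643141e-01 -3.73465497e-01  1.31370068e-03]
 [-1.33835259e-03 -1.93286619e-04 -9.99999086e-01]] [-0.37640855  0.71451117 -0.0116967 ] 0.1 1.0012206779944697 [-1.33400289e+00  3.42615236e-01  1.52491779e+00 -3.56068125e-06
  1.27541186e+00 -1.45947689e-01]
side 233 178
top 315 177
```

View pics/s1.png

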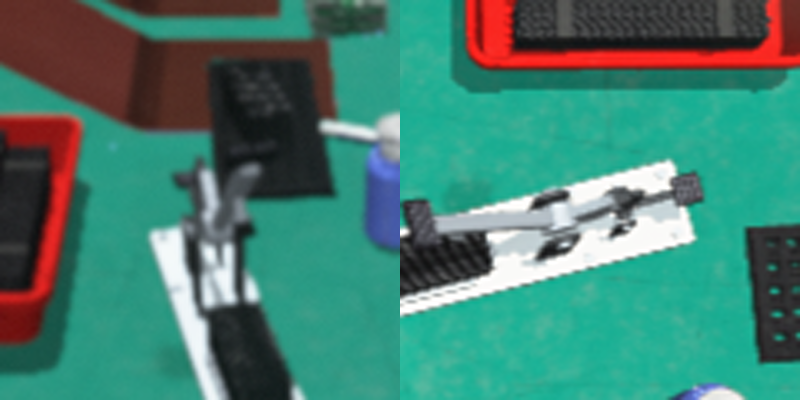

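The calls were refused because every row needs all the keys. Nothing has moved, and the picture still shows the untouched clamp with the tail at right crop (687,187).

Request:
play_rows([
  {"tx":-8.8,"ty":-31.8,"tz":0,"turn":0,"claw":-1},
  {"tx":-8.8,"ty":-31.8,"tz":0,"turn":0,"claw":-1},
  {"tx":-8.8,"ty":-31.8,"tz":0,"turn":0,"claw":-1},
  {"tx":-8.8,"ty":-31.8,"tz":0,"turn":0,"claw":-1},
  {"tx":-8.8,"ty":-31.8,"tz":0,"turn":0,"claw":-1},
  {"tx":-8.8,"ty":-31.8,"tz":0,"turn":0,"claw":-1},
  {"tx":-8.8,"ty":-31.8,"tz":0,"turn":0,"claw":-1},
  {"tx":-8.8,"ty":-31.8,"tz":0,"turn":0,"claw":-1},
  {"tx":-8.8,"ty":-31.8,"tz":0,"turn":0,"claw":-1},
  {"tx":-8.8,"ty":-31.8,"tz":0,"turn":0,"claw":-1},
  {"tx":-8.8,"ty":-31.8,"tz":0,"turn":0,"claw":-1},
  {"tx":-8.8,"ty":-31.8,"tz":0,"turn":0,"claw":-1},
  {"tx":-8.8,"ty":-31.8,"tz":0,"turn":0,"claw":-1},
  {"tx":-8.8,"ty":-31.8,"tz":0,"turn":0,"claw":-1},
  {"tx":0,"ty":0,"tz":0,"turn":-1.1,"claw":-1},
  {"tx":0,"ty":0,"tz":0,"turn":-1.1,"claw":-1},
  {"tx":0,"ty":0,"tz":0,"turn":-1.1,"claw":-1},
  {"tx":0,"ty":0,"tz":0,"turn":-1.1,"claw":-1},
  {"tx":0,"ty":0,"tz":0,"turn":-1.1,"claw":-1},
  {"tx":0,"ty":0,"tz":0,"turn":-1.1,"claw":-1},
])

```text
clock: 1.87
eef_pos: [563.0, -206.3, 253.0]
tcp_rot: [[0.882, -0.472, -0.001], [-0.472, -0.882, 0.0], [-0.001, 0.0, -1.0]]
contact_force: [0.4, 0.4, 0.1]
grip_width: -0.001
```

Request:
play_rows([
  {"tx":0,"ty":0,"tz":8,"turn":-1.1,"claw":-1},
  {"tx":0,"ty":0,"tz":10,"turn":-1.1,"claw":-1},
  {"tx":0,"ty":0,"tz":10,"turn":-1.1,"claw":-1},
  {"tx":0,"ty":0,"tz":10,"turn":-1.1,"claw":-1},
  {"tx":0,"ty":0,"tz":10,"turn":-1.1,"claw":-1},
  {"tx":0,"ty":0,"tz":10,"turn":-1.1,"claw":-1},
  {"tx":0,"ty":0,"tz":10,"turn":-0.53,"claw":-1},
  {"tx":0,"ty":0,"tz":10,"turn":0,"claw":-1},
  {"tx":0,"ty":0,"tz":10,"turn":0,"claw":-1},
  {"tx":0,"ty":0,"tz":0,"turn":0,"claw":-1},
  {"tx":0,"ty":0,"tz":0,"turn":0,"claw":-1},
])

```text
clock: 2.78
eef_pos: [562.8, -206.3, 164.7]
tcp_rot: [[0.969, 0.246, -0.001], [0.246, -0.969, 0.001], [-0.001, -0.001, -1.0]]
contact_force: [0.3, -0.0, 0.2]
grip_width: 0.004
```

```bash
python3 - <<'E'
from h import *
o=env.get_obs(); print(o["eef_pos"],o["tcp_rot"],o["contact_force"],o["clock"],o["grip_width"],o["q"])
ims=[]
for n in("side","top"):
    p,d=env.read_camera(n); np.savez(f"{n}1.npz",p=p,d=d)
    u,v=map(int,proj(n,(545,-120,100))); c=p[max(v-60,0):v+60,u-60:u+60]; ims.append(cv2.resize(c,(400,400),interpolation=cv2.INTER_CUBIC)); print(n,u,v)
cv2.imwrite("pics/s2.png",np.hstack(ims))
E
```

```text
[ 562.84068075 -206.34626705  164.69735917] [[ 9.69283486e-01  2.45943253e-01 -1.20000606e-03]
 [ 2.45944010e-01 -9.69283893e-01  5.27776592e-04]
 [-1.03334346e-03 -8.06699439e-04 -9.99999141e-01]] [ 0.25177473 -0.04790784  0.19371235] 2.7833 0.0044326503960265 [-4.79151029e-01  5.55659946e-01  1.43361673e+00 -9.28555107e-05
  1.15362416e+00 -7.27606567e-01]
side 233 178
top 315 177
```

View pics/s2.png

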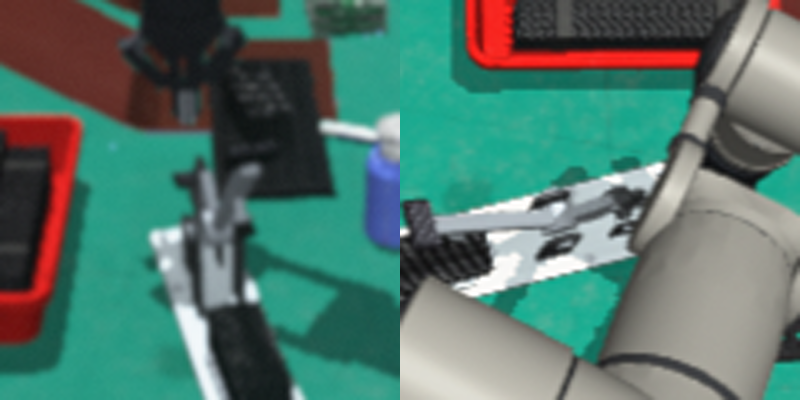

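The shut fingertips are above the tail (left crop (188,110)), and the tool y-axis is along the base +x. Next I descend and press.

Request:
play_rows([
  {"tx":0,"ty":0,"tz":10,"turn":0,"claw":-1},
  {"tx":0,"ty":0,"tz":12,"turn":0,"claw":-1},
  {"tx":0,"ty":0,"tz":12,"turn":0,"claw":-1},
  {"tx":0,"ty":0,"tz":12,"turn":0,"claw":-1},
  {"tx":0,"ty":0,"tz":8,"turn":0,"claw":-1},
  {"tx":0,"ty":0,"tz":4,"turn":0,"claw":-1},
  {"tx":0,"ty":0,"tz":3,"turn":0,"claw":-1},
  {"tx":0,"ty":0,"tz":3,"turn":0,"claw":-1},
  {"tx":0,"ty":0,"tz":3,"turn":0,"claw":-1},
  {"tx":0,"ty":0,"tz":3,"turn":0,"claw":-1},
])

```text
clock: 3.72
eef_pos: [563.7, -207.2, 96.1]
tcp_rot: [[0.969, 0.247, 0.002], [0.247, -0.969, -0.002], [0.001, 0.002, -1.0]]
contact_force: [-0.0, -2.8, 3.5]
grip_width: 0.004
```

Request:
play_rows([
  {"tx":0,"ty":0,"tz":3,"turn":0,"claw":-1},
  {"tx":0,"ty":0,"tz":3,"turn":0,"claw":-1},
  {"tx":0,"ty":0,"tz":2,"turn":0,"claw":-1},
  {"tx":0,"ty":0,"tz":2,"turn":0,"claw":-1},
  {"tx":0,"ty":0,"tz":1,"turn":0,"claw":-1},
  {"tx":0,"ty":0,"tz":0,"turn":0,"claw":-1},
])

```text
clock: 4.22
eef_pos: [563.2, -206.5, 84.1]
tcp_rot: [[0.969, 0.247, 0.0], [0.247, -0.969, -0.0], [0.0, 0.0, -1.0]]
contact_force: [0.9, -1.6, 2.3]
grip_width: -0.003
```

Request:
play_rows([
  {"tx":0,"ty":0,"tz":2,"turn":0,"claw":-1},
  {"tx":0,"ty":0,"tz":2,"turn":0,"claw":-1},
  {"tx":0,"ty":0,"tz":1,"turn":0,"claw":-1},
  {"tx":0,"ty":0,"tz":1,"turn":0,"claw":-1},
  {"tx":0,"ty":0,"tz":0,"turn":0,"claw":-1},
])

```text
clock: 4.63
eef_pos: [563.2, -206.2, 78.8]
tcp_rot: [[0.969, 0.247, 0.0], [0.247, -0.969, 0.0], [0.0, 0.0, -1.0]]
contact_force: [0.0, -1.0, 6.6]
grip_width: 0.001
```

Request:
play_rows([
  {"tx":0,"ty":0,"tz":1,"turn":0,"claw":-1},
  {"tx":0,"ty":0,"tz":0.5,"turn":0,"claw":-1},
  {"tx":0,"ty":0,"tz":0,"turn":0,"claw":-1},
])

```text
clock: 4.88
eef_pos: [563.4, -206.2, 78.4]
tcp_rot: [[0.969, 0.247, 0.001], [0.247, -0.969, -0.0], [0.001, 0.0, -1.0]]
contact_force: [-1.0, -0.2, 13.9]
grip_width: -0.0
```

The force rose from 3 to 14 N with the tip at z≈56, so the pawl is at its stop. I retreat straight up, then go over above the push plate.

Request:
play_rows([
  {"tx":0,"ty":0,"tz":-6,"turn":0,"claw":-1},
  {"tx":0,"ty":0,"tz":-24,"turn":0,"claw":-1},
  {"tx":0,"ty":0,"tz":-35,"turn":0,"claw":-1},
  {"tx":0,"ty":0,"tz":-35,"turn":0,"claw":-1},
  {"tx":0,"ty":0,"tz":-35,"turn":0,"claw":-1},
  {"tx":0,"ty":0,"tz":-35,"turn":0,"claw":-1},
  {"tx":0,"ty":0,"tz":-35,"turn":0,"claw":-1},
  {"tx":0,"ty":0,"tz":-35,"turn":0,"claw":-1},
  {"tx":0,"ty":-20,"tz":0,"turn":0,"claw":-1},
  {"tx":0,"ty":-30,"tz":0,"turn":0,"claw":-1},
  {"tx":0,"ty":-30,"tz":0,"turn":0,"claw":-1},
  {"tx":0,"ty":-30,"tz":0,"turn":0,"claw":-1},
  {"tx":0,"ty":-30,"tz":0,"turn":0,"claw":-1},
  {"tx":0,"ty":-30,"tz":0,"turn":0,"claw":-1},
  {"tx":0,"ty":-30,"tz":0,"turn":0,"claw":-1},
  {"tx":-2,"ty":-30,"tz":0,"turn":0,"claw":-1},
  {"tx":0,"ty":-29,"tz":0,"turn":0,"claw":-1},
  {"tx":0,"ty":0,"tz":0,"turn":0,"claw":-1},
  {"tx":0,"ty":0,"tz":0,"turn":0,"claw":-1},
])

```text
clock: 6.47
eef_pos: [496.1, 45.5, 316.3]
tcp_rot: [[0.968, 0.25, -0.002], [0.25, -0.968, 0.0], [-0.002, -0.001, -1.0]]
contact_force: [0.3, -1.3, -0.6]
grip_width: -0.003
```

```bash
python3 - <<'E'
from h import *
o=env.get_obs(); print(o["eef_pos"],o["contact_force"],o["clock"])
p,d=env.read_camera("side"); P=cloud("side",d)
u,v=map(int,proj("side",(500,40,220))); print(u,v)
c=p[v-45:v+60,u-60:u+60]; cv2.imwrite("pics/s3.png",cv2.resize(c,(720,630),interpolation=cv2.INTER_CUBIC)[:600])
E
```

```text
[496.07306829  45.51549265 316.25452055] [ 0.29017897 -1.30942524 -0.56800932] 6.4667
246 173
```

View pics/s3.png

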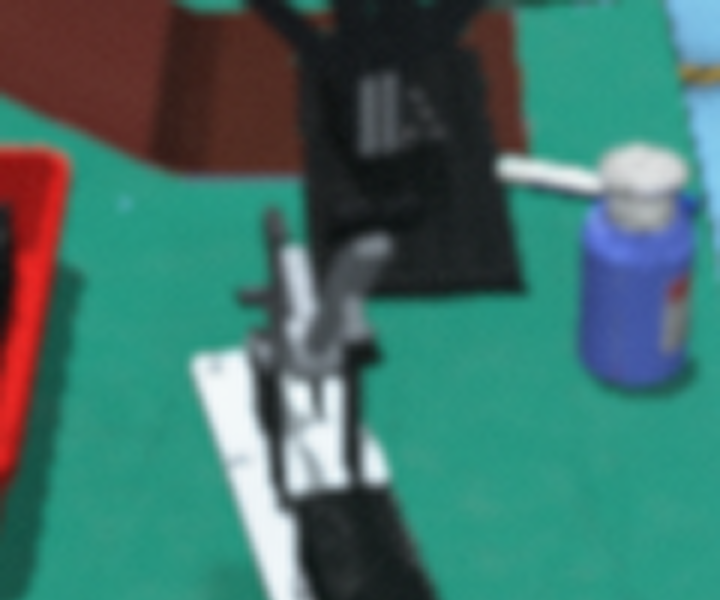

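```bash
python3 - <<'E'
from h import *
o=np.array([529.6,-77.6,0]);U=np.array([.247,-.969,0]);V=np.array([.969,.247,0])
for k,b in dict(tip=(-126,0,294),plate=(-137,0,260),plR=(-137,22,260),plL=(-137,-22,260),pivot=(0,0,100),tailup=(130,0,78),taildn=(131,0,56),pack=(-125,0,60),fixed_mid=(-70,0,180)).items():
    w=o+b[0]*U+b[1]*V+[0,0,b[2]]; u,v=proj("side",w); print(k,w.round(),(round((u-186)*6),round((v-128)*6)))
E
```

```text
tip [498.  44. 294.] (368, 139)
plate [496.  55. 260.] (374, 217)
plR [517.  61. 260.] (326, 224)
plL [474.  50. 260.] (422, 211)
pivot [530. -78. 100.] (312, 346)
tailup [ 562. -204.   78.] (261, 254)
taildn [ 562. -205.   56.] (262, 285)
pack [499.  44.  60.] (370, 550)
fixed_mid [512. -10. 180.] (341, 289)
```

The shut jaws (tip about (370,145)) are over the plate (about (374,217)), and the tail sits low at (250,297), where the predicted pressed position is (262,285). Next I descend to contact and push along the arc.

Request:
play_rows([
  {"tx":0,"ty":0,"tz":10,"turn":0,"claw":-1},
  {"tx":0,"ty":0,"tz":12,"turn":0,"claw":-1},
  {"tx":0,"ty":0,"tz":8,"turn":0,"claw":-1},
  {"tx":0,"ty":0,"tz":4,"turn":0,"claw":-1},
  {"tx":0,"ty":-3.2,"tz":2.9,"turn":0,"claw":-1},
  {"tx":0,"ty":-3.2,"tz":2.9,"turn":0,"claw":-1},
  {"tx":0,"ty":-3.2,"tz":2.9,"turn":0,"claw":-1},
  {"tx":0,"ty":-3.2,"tz":2.9,"turn":0,"claw":-1},
])

```text
clock: 7.18
eef_pos: [494.1, 56.6, 271.3]
tcp_rot: [[0.969, 0.247, 0.001], [0.247, -0.969, -0.0], [0.001, 0.001, -1.0]]
contact_force: [0.7, -3.0, 1.3]
grip_width: -0.001
```

Request:
play_rows([
  {"tx":0,"ty":-4,"tz":4.1,"turn":0,"claw":-1},
  {"tx":0,"ty":-4,"tz":4.1,"turn":0,"claw":-1},
  {"tx":0,"ty":-4,"tz":4.2,"turn":0,"claw":-1},
])

```text
clock: 7.43
eef_pos: [491.0, 68.6, 258.5]
tcp_rot: [[0.969, 0.247, 0.001], [0.247, -0.969, -0.0], [0.001, 0.0, -1.0]]
contact_force: [1.9, -1.4, 0.6]
grip_width: 0.001
```

Request:
play_rows([
  {"tx":0,"ty":-3.6,"tz":4.4,"turn":0,"claw":-1},
  {"tx":0,"ty":-3.6,"tz":4.4,"turn":0,"claw":-1},
  {"tx":0,"ty":-3.6,"tz":4.5,"turn":0,"claw":-1},
  {"tx":0,"ty":-3.3,"tz":4.6,"turn":0,"claw":-1},
  {"tx":0,"ty":-3.3,"tz":4.7,"turn":0,"claw":-1},
  {"tx":0,"ty":-3.3,"tz":4.7,"turn":0,"claw":-1},
  {"tx":0,"ty":-2.9,"tz":4.9,"turn":0,"claw":-1},
  {"tx":0,"ty":-2.9,"tz":4.9,"turn":0,"claw":-1},
  {"tx":0,"ty":-2.9,"tz":4.9,"turn":0,"claw":-1},
])

```text
clock: 8.18
eef_pos: [483.6, 96.8, 216.2]
tcp_rot: [[0.969, 0.247, -0.0], [0.247, -0.969, -0.0], [-0.0, 0.0, -1.0]]
contact_force: [0.3, -1.6, 0.9]
grip_width: 0.002
```

```bash
python3 - <<'E'
from h import *
o=env.get_obs(); print(o["eef_pos"],o["contact_force"],o["clock"])
p,d=env.read_camera("side")
u,v=map(int,proj("side",(500,40,170))); print(u,v)
c=p[v-50:v+50,u-60:u+60]; cv2.imwrite("pics/s4.png",cv2.resize(c,(720,600),interpolation=cv2.INTER_CUBIC))
O=np.array([529.6,-77.6,0]);q=o["eef_pos"]-O; print("base x",q@[.247,-.969,0],"v",q@[.969,.247,0])
E
```

```text
[483.57555852  96.77713005 216.2342058 ] [ 0.28505054 -1.55246894  0.85168487] 8.1833
247 188
base x -180.3394760632486 v -1.5265326720497225
```

View pics/s4.png

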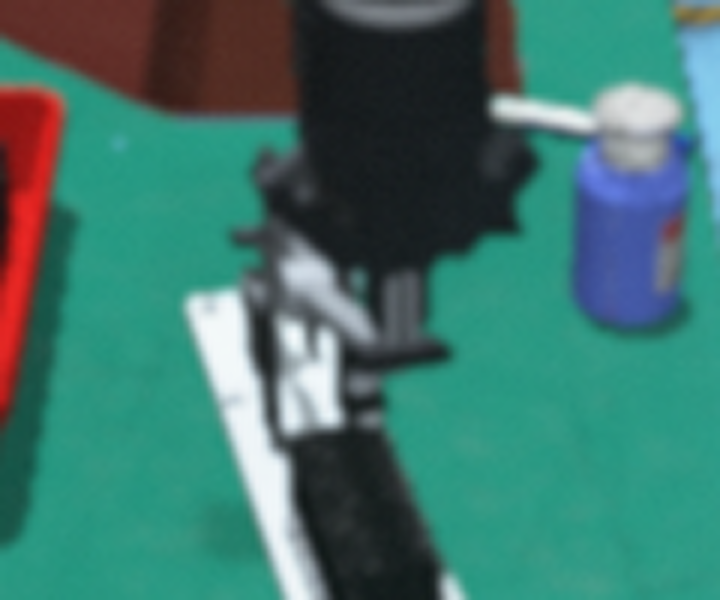

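The arm is following: the plate is under the fingertips at (410,345) and has passed the teeth. I continue the arc.

Request:
play_rows([
  {"tx":0,"ty":-3.5,"tz":5.1,"turn":0,"claw":-1},
  {"tx":0,"ty":-2.3,"tz":5.1,"turn":0,"claw":-1},
  {"tx":0,"ty":-2.2,"tz":5.2,"turn":0,"claw":-1},
  {"tx":0,"ty":-2.1,"tz":5.2,"turn":0,"claw":-1},
  {"tx":0,"ty":-2,"tz":5.3,"turn":0,"claw":-1},
  {"tx":0,"ty":-2,"tz":5.3,"turn":0,"claw":-1},
  {"tx":0,"ty":-1.6,"tz":5.4,"turn":0,"claw":-1},
  {"tx":0,"ty":-1.6,"tz":5.4,"turn":0,"claw":-1},
  {"tx":0,"ty":-1.6,"tz":5.4,"turn":0,"claw":-1},
  {"tx":0,"ty":-1.2,"tz":5.5,"turn":0,"claw":-1},
  {"tx":0,"ty":-1.2,"tz":5.5,"turn":0,"claw":-1},
  {"tx":0,"ty":-1,"tz":5,"turn":0,"claw":-1},
])

```text
clock: 9.23
eef_pos: [478.1, 118.2, 152.7]
tcp_rot: [[0.969, 0.247, -0.0], [0.247, -0.969, -0.0], [-0.0, 0.0, -1.0]]
contact_force: [0.4, -1.6, 0.8]
grip_width: -0.003
```

Request:
play_rows([
  {"tx":0,"ty":-0.8,"tz":4,"turn":0,"claw":-1},
  {"tx":0,"ty":-0.7,"tz":4,"turn":0,"claw":-1},
  {"tx":0,"ty":-0.5,"tz":3,"turn":0,"claw":-1},
  {"tx":0,"ty":-0.5,"tz":2,"turn":0,"claw":-1},
  {"tx":0,"ty":0,"tz":1,"turn":0,"claw":-1},
  {"tx":0,"ty":0,"tz":0,"turn":0,"claw":-1},
])

```text
clock: 9.73
eef_pos: [477.4, 120.7, 139.2]
tcp_rot: [[0.969, 0.247, -0.0], [0.247, -0.969, 0.0], [-0.0, -0.0, -1.0]]
contact_force: [0.4, -0.4, -0.1]
grip_width: -0.001
```

Request:
play_rows([
  {"tx":0,"ty":-0.3,"tz":2,"turn":0,"claw":-1},
  {"tx":0,"ty":-0.3,"tz":2,"turn":0,"claw":-1},
  {"tx":0,"ty":0,"tz":1,"turn":0,"claw":-1},
  {"tx":0,"ty":0,"tz":1,"turn":0,"claw":-1},
])

```text
clock: 10.07
eef_pos: [477.5, 121.2, 133.3]
tcp_rot: [[0.969, 0.247, 0.0], [0.247, -0.969, 0.0], [0.0, -0.0, -1.0]]
contact_force: [-0.0, 0.4, 1.6]
grip_width: 0.0
```

Request:
play_rows([
  {"tx":0,"ty":0,"tz":1,"turn":0,"claw":-1},
  {"tx":0,"ty":0,"tz":0,"turn":0,"claw":-1},
])

```text
clock: 10.23
eef_pos: [477.4, 121.2, 132.2]
tcp_rot: [[0.969, 0.247, -0.0], [0.247, -0.969, 0.0], [-0.0, -0.0, -1.0]]
contact_force: [-0.3, 0.2, -0.2]
grip_width: 0.002
```

Request:
play_rows([
  {"tx":0,"ty":0,"tz":0.7,"turn":0,"claw":-1},
  {"tx":0,"ty":0,"tz":0.7,"turn":0,"claw":-1},
  {"tx":0,"ty":0,"tz":0,"turn":0,"claw":-1},
])

```text
clock: 10.48
eef_pos: [477.4, 121.3, 131.0]
tcp_rot: [[0.969, 0.247, -0.0], [0.247, -0.969, 0.0], [0.0, -0.0, -1.0]]
contact_force: [-1.3, 0.9, 1.3]
grip_width: 0.001
```

Request:
play_rows([
  {"tx":0,"ty":0,"tz":0.7,"turn":0,"claw":-1},
  {"tx":0,"ty":0,"tz":0.5,"turn":0,"claw":-1},
  {"tx":0,"ty":0,"tz":0,"turn":0,"claw":-1},
])

```text
clock: 10.73
eef_pos: [477.5, 121.3, 130.9]
tcp_rot: [[0.969, 0.247, 0.001], [0.247, -0.969, 0.0], [0.001, 0.0, -1.0]]
contact_force: [-3.2, -0.4, 12.4]
grip_width: 0.004
```

The force jumped to 12 N at tip z = 108.9, where the plate should sit at 109 mm with the arm down. The foot is on the pack. I retreat upward and check.

Request:
play_rows([
  {"tx":0,"ty":0,"tz":-4,"turn":0,"claw":-1},
  {"tx":0,"ty":0,"tz":-15,"turn":0,"claw":-1},
  {"tx":0,"ty":0,"tz":-30,"turn":0,"claw":-1},
  {"tx":0,"ty":0,"tz":-35,"turn":0,"claw":-1},
  {"tx":0,"ty":0,"tz":-35,"turn":0,"claw":-1},
  {"tx":0,"ty":0,"tz":-35,"turn":0,"claw":-1},
  {"tx":-25,"ty":0,"tz":-15,"turn":0,"claw":-1},
  {"tx":-30,"ty":0,"tz":0,"turn":0,"claw":-1},
  {"tx":-30,"ty":0,"tz":0,"turn":0,"claw":-1},
  {"tx":-30,"ty":0,"tz":0,"turn":0,"claw":-1},
  {"tx":0,"ty":0,"tz":0,"turn":0,"claw":-1},
  {"tx":0,"ty":0,"tz":0,"turn":0,"claw":-1},
])

```text
clock: 11.73
eef_pos: [365.3, 92.5, 299.2]
tcp_rot: [[0.969, 0.247, 0.001], [0.247, -0.969, -0.0], [0.001, 0.0, -1.0]]
contact_force: [0.8, -0.1, 0.5]
grip_width: 0.006
```

```bash
python3 - <<'E'
from h import *
ims=[]
for n,w,h in(("side",60,60),("top",60,60)):
    p,d=env.read_camera(n); np.savez(f"{n}2.npz",p=p,d=d)
    u,v=map(int,proj(n,(520,-40,80))); c=p[v-h:v+h,u-w:u+w]; ims.append(cv2.resize(c,(400,400),interpolation=cv2.INTER_CUBIC))
    P=cloud(n,d)
    for k,b in dict(plate=(490,-1,109)).items(): pass
    O=np.array([529.6,-77.6,0]);U=np.array([.247,-.969,0])
    for k,x,z in(("plate",-210,109),("tail",131,56)):
        a,b=map(int,map(round,proj(n,O+x*U+[0,0,z]))); print(n,k,a,b,np.median(P[b-1:b+2,a-1:a+2],(0,1)).round(1))
# change mask vs first pictures
    z0=np.load(f"{n}0.npz")["p"]; df=np.abs(z0.astype(int)-p).max(2)>60
    print(n,"changed px cols/rows",np.argwhere(df).min(0),np.argwhere(df).max(0))
cv2.imwrite("pics/end.png",np.hstack(ims)); print(env.get_obs()["contact_force"],env.get_obs()["clock"],env.get_obs()["eef_pos"])
E
```

```text
side plate 255 225 [478.1 126.5 108. ]
side tail 230 176 [ 560.5 -193.5   57.1]
side changed px cols/rows [  0 225] [286 489]
top plate 236 198 [478.8 122.7 111.4]
top tail 340 175 [ 561.1 -205.4   52.1]
top changed px cols/rows [169 185] [383 511]
[-0.45160575 -0.62603157 -1.43231319] 11.8333 [366.80236619  92.76443623 299.02663391]
```

View pics/end.png

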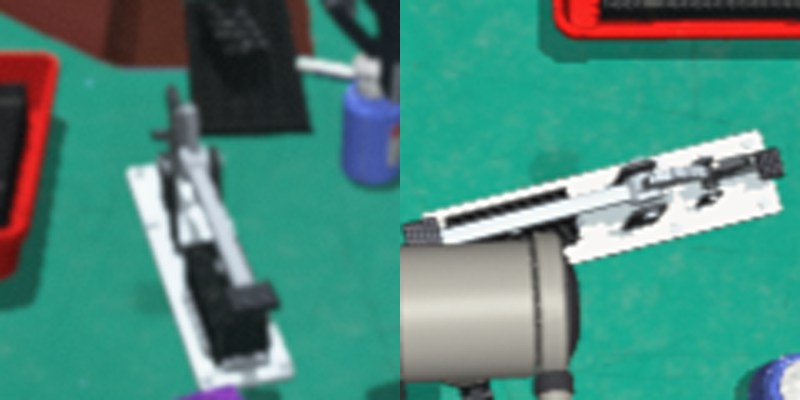

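The arm is level, with the plate at left crop (250,295) measuring 108–111 mm high. The tail, at right crop (770,163), is down at 52–57 mm, and the pack is still in its nest. The robot is clear, so I hand the job in.

```bash
python3 -c "
from workcell import env; print(env.sign_off())"
```

```text
the job is handed in; nothing more can be done
None
```

The clamp arm is down with its foot on the carrier pack, and the pawl is still free. I handed the job in at about 12 s of the 46 s allowed.

- **Pawl:** I pressed the thumb tail with the shut fingertips until the force rose from about 3 N to 14 N, at a tip height of about 56 mm, which matches the stop. The final pictures put the tail at about 57 mm (side) and 52 mm (top), against 78 mm when hooked in.
- **Arm:** I pushed the plate down along its arc. It passed the teeth with only about 2 N and stopped at a plate height of 108.9 mm, with the force at 12 N. After the gripper had moved away, depth gave 108 mm (side) and 111 mm (top), against 109 mm expected.
- **Everything else:** the pack is in its nest by eye. The gripper touched only the tail and the plate as far as the force readings show, and it ended well clear.
- **Checks that failed or were weak:**
  - My first two move calls were refused for missing keys and moved nothing.
  - The before/after image comparison was dominated by the robot's own motion. It shows nothing about the loose items, and I did not check their positions one by one.
  - The side camera placed the tail about 12 mm off along y, probably because it was partly hidden; its height still agreed.

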